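Finish a disc-spring pack on its assembly arbor

TASK

Finish the disc-spring pack: put the two dished washers from the rack on the level arbor outside the two that are already there (on the side of its free end), so that the faces go on alternating along the whole pack (every neighbour faces the opposite way, dome to dome and rim to rim). Then push the pack up until all four washers touch one another and the shoulder, leaving the other things on the bench where they are.

Things in the scene. Friction and masses are not known exactly. Their poses are not given: they have to be found in the camera images.
- shoulder (a point): centre of the shoulder's face on the fixture, 80 mm above the bench. The level steel arbor, 30 mm thick, runs 130 mm from here along this frame's -x (roughly towards the robot) to its free end; the last 12 mm taper to 16 mm. y sideways, z up. The 36 mm bores have 3 mm to spare all round; a washer stays where it is left along the arbor
- fixture: the fixed assembly fixture that carries the arbor: shoulder disc 80 mm across and 8 mm thick, behind it (+x) a grey block 76 mm wide, 110 mm high; base plate 12 mm high, reaching 90 mm to -x, 82 mm to +x and 60 mm to each side. Origin on the bench straight below the shoulder's face, axes as those of shoulder
- rack: fixed wooden rack for washers on edge: base 104 x 130 mm, origin under its centre. Two slots 10 mm wide, at y = +35 and -35 mm of its frame; its slotted side boards (34 to 46 mm to either side in x) are 56 mm high. A washer stands with its axis along the rack's y, its centre 56 mm and its top 100 mm above the bench
- washer_a: plain steel dished spring washer, 0.3 kg, on edge in a slot of the rack: 88 mm outside, bore 36 mm, 15 mm thick over all. Outer 12 mm of the radius: a flat rim 8 mm thick; inside it the plate is coned, so the bore stands 7 mm proud on one side (dome) and 7 mm sunk on the other. Origin: on the axis, midway through the 15 mm; x = its axis, dome to -x; the rim lies at x = -0.5 to +7.5 mm
- washer_a_dome (a point): centre of the dome-side edge of the bore of washer_a, on its axis, 7.5 mm to -x of its origin: tells which way its dome looks. A washer can be pinched by its flat rim from above (x = +3.5 mm, the top 10 mm); rolling about its own axis changes nothing
- washer_b: plain steel dished spring washer, 0.3 kg, on edge in a slot of the rack: 88 mm outside, bore 36 mm, 15 mm thick over all. Outer 12 mm of the radius: a flat rim 8 mm thick; inside it the plate is coned, so the bore stands 7 mm proud on one side (dome) and 7 mm sunk on the other. Origin: on the axis, midway through the 15 mm; x = its axis, dome to -x; the rim lies at x = -0.5 to +7.5 mm
- washer_b_dome (a point): centre of the dome-side edge of the bore of washer_b, on its axis, 7.5 mm to -x of its origin: tells which way its dome looks. A washer can be pinched by its flat rim from above (x = +3.5 mm, the top 10 mm); rolling about its own axis changes nothing
- fitted_1: washer like washer_a (same size, origin, axes, dome to its own -x), already on the arbor, one of the first two against the shoulder; either may be the outer one. It hangs by its bore: its centre is 3 mm below the arbor's axis
- fitted_1_dome (a point): centre of the dome-side edge of the bore of fitted_1, on its axis, 7.5 mm to -x of its origin: tells which way its dome looks
- fitted_2: washer like washer_a (same size, origin, axes, dome to its own -x), already on the arbor, one of the first two against the shoulder; either may be the outer one. It hangs by its bore: its centre is 3 mm below the arbor's axis
- fitted_2_dome (a point): centre of the dome-side edge of the bore of fitted_2, on its axis, 7.5 mm to -x of its origin: tells which way its dome looks
- eye_loupe_2: black eye loupe standing on its flared cup, 42 mm across, 35 mm high; origin under its centre
- small_hammer: small hammer lying flat, 149 mm long along its y axis, 38 mm over the brass head, 12 mm high; origin under its centre
- thread_spool: wooden thread spool standing, 28 mm across, 30 mm high; origin under its centre
- blue_canister: blue open tub, 66 mm across, 58 mm high; origin under its centre
- dial_gauge: pocket dial gauge lying on its back, 70 x 49 mm, 12 mm high; origin under its centre
- part_bottle_3: small glass bottle with a screw cap, standing, 26 mm across, 48 mm high; origin under its centre
Things that resemble listed ones, but are neither listed nor needed, are in the scene too. Leave any turquoise look-alike of the fitted_2 alone.

How it is judged:
By the outcome, as a careful person would: the job done as asked, in the order asked, and still so for the second after the job is handed in, with the robot touching nothing.
It also fails if it takes over 66 s, if anything falls off the work surface, if the arm or the gripper's body presses on something with over 40 N, if the wrist force passes 120 N, or if a joint passes its speed limit or range.

ROBOT

A 6-joint arm with a two-finger parallel gripper is mounted at the origin on a cart in front of the work surface, level with it; the furniture and walls round the work are solid. World frame = base frame: x ahead of the robot, y to its left, z up, the work surface at z = 0. Lengths are in mm, angles in degrees, forces in N, time in s.
With the tool pointing down it reaches from about 350 to 850 mm from the base axis. Payload 8.1 kg.
Tool frame: the origin (TCP) lies midway between the tips of the shut fingers; the grasp point (between the pads) lies 19 mm behind it; z points along the fingers, y is the line along which they close (so a half turn about z gives the same grasp; the last joint's range is limited). The gripper opens to 85 mm and grips with 20 to 120 N. Pads are 22 mm wide; open, the fingers measure 114 mm over their backs; the gripper's body (76 mm by 85 mm) begins 54 mm behind the grasp point. The pads swing forward as they close: fully open they stand 13 mm farther back than shut.
Start: joints at [68.102, 7.471, 85.268, -0, 87.261, -4.893], TCP at [175.455, 573.778, 231.292] pointing down, gripper open.
Joint ranges: [-169.43, 169.43], [-51.17, 129.36], [1.28, 143.12], [-76.62, 256.62], [0, 156.53], [-152.29, 152.29]. Speed limits (degrees/s): [136.94, 136.94, 159.86, 180, 180, 180].

INTERFACE

Orientations are given as [roll, pitch, yaw] about the fixed x, y, z axes, in that order (R = Rz(yaw) Ry(pitch) Rx(roll)).
In Python, from bench import r gives the robot as it stands. The module is installed in compiled form; this text tells all that it offers.
- The arm moves only by the tool jog_arm, never from a script. Its argument "rows" is a list of rows, each a list of 2 entries, a list of its own where there are three numbers: the shift along the tool's x, y, z in mm, then the turn, a rotation vector about the tool's x, y, z in rad. A call has 1 to 10 rows; each row is the pose to reach, as a shift and turn from the pose commanded when the call began, along the tool's axes at that moment; what a row does not reach only later rows make up. A row lasts 1/10 s, in which the tool goes at most 50 mm and 8.59 degrees, less where a joint would pass 70% of its speed; a pose out of reach is approached as far as the arm can. A call with a gripper value outside its range is refused whole. "grip" is the finger opening in mm, from 0 to 85.4, set as the call begins (left out, the last holds). The fingers move at their own pace and stop on an object; "force" is the grip in N (left out, the last holds). Time passes only in rows, so rows that repeat a pose let the fingers close. It gives the time, the measured TCP pose, the force, the opening and the grip force at its end, in the units of the state.
- r.sense(): the state, without advancing time (a new reading comes with each control period).
- r.snapshot(name): name is "scene" or "side" or "wrist"; returns (picture, depth): 420x560x3 uint8, blue, green, red; 420x560 float32, mm along the optical axis (not along the pixel's ray), 0 where there is no reading.
- r.camera_params(name): a dict with "fx", "fy", "cx", "cy" (pixels), "pose" (4x4, takes a point from camera to world coordinates); the wrist camera has in their place "tool_from_camera" (4x4, takes a point from camera to tool coordinates, whose origin is the TCP and whose axes are the flange's). Camera axes: x right, y down, z forward; pixel columns grow to the right and rows downward; lengths in mm; the calibration is good to about 2 mm. A picture is of the moment at which its call begins: read the wrist's pose just before it. camera_params takes no time and is no camera call.
- r.hand_in(): hands the job in; it is judged then, once.
The state is a dict: "time": time; "joint_pos": joint angles; "qd": joint speeds; "joint_efforts": joint torques, N m; "tool_pos": TCP position; "tcp_rot": TCP orientation; "ft_force": force on the tool from outside, world axes, zero at the start; "wrist_torque": the same for the moment, N m; "finger_gap": finger opening in mm; "grip_force": force on a finger pad.
Only numpy, scipy, OpenCV 4.12 (cv2) and the standard library are available. Lean on these libraries where they do the work, as an engineer would, in place of code of your own. Each camera call takes 0.05 s, during which the arm holds its last target. There are 200 camera calls.

## Working session

There is one attempt and no reset: what is moved stays moved. The work goes in short steps, Python scripts to look and compute and a tool call to move; the robot and the scene stay as the last step left them, time stands still between calls to the robot, and variables do not carry over. Pictures are saved under pics/ and viewed, at most 10 in all, crops included, and the job is handed in when it is done.

Besides the shell and the picture viewer there is one more tool, called after ">>>" as name(argument=value, ...), one argument or row to a line, values as JSON. jog_arm: Moves the arm, as the interface text tells. Its arguments: {"type":"object","properties":{"rows":{"type":"array"},"grip":{"type":"number"},"force":{"type":"number"}},"required":["rows"]}

```bash
mkdir -p pics
cat > h.py <<'E'
import numpy as np,cv2
from bench import r
from scipy.spatial.transform import Rotation as R
def cam(n):
    s=r.sense(); p=r.camera_params(n); im,d=r.snapshot(n)
    if n=="wrist":
        T=np.eye(4);T[:3,:3]=R.from_euler('xyz',s['tcp_rot'],degrees=True).as_matrix();T[:3,3]=s['tool_pos'];P=T@np.array(p['tool_from_camera'])
    else:P=np.array(p['pose'])
    v,u=np.mgrid[:420,:560]
    X=np.stack([(u-p['cx'])/p['fx']*d,(v-p['cy'])/p['fy']*d,d],-1)@P[:3,:3].T+P[:3,3]
    return im,d,X,P,p
E
python3 - <<'E'
from h import *
print(r.sense())
for n in("scene","side"):
    im,d,X,P,p=cam(n);cv2.imwrite(f"pics/{n}0.png",im);np.savez(f"{n}0.npz",im=im,d=d,X=X,P=P);print(n,P.round(2).tolist(),p['fx'],p['cx'],p['cy'],(d>0).mean())
print(r.camera_params("wrist"))
E
```

```text
{'time': 0.0, 'joint_pos': array([ 6.81042805e+01,  7.51759517e+00,  8.53318878e+01, -6.12844531e-05,
        8.72595061e+01, -4.89282531e+00]), 'qd': array([-0.01762828, -0.02291664, -0.05993137, -0.07777294, -0.10258635,
       -0.03560602]), 'joint_efforts': array([-1.35660189e-04, -5.69399500e+01, -5.00545478e+01, -4.00262425e-04,
        1.48115179e-02,  1.24620900e-06]), 'tool_pos': array([175.21895356, 573.25933197, 230.19348893]), 'tcp_rot': array([-1.79891403e+02, -9.23492098e-03,  1.62997100e+02]), 'ft_force': array([ 0.5110884 , -0.38727909, -0.38404809]), 'wrist_torque': array([ 0.0428599 , -0.02573986,  0.01402309]), 'grip_force': 0.0, 'finger_gap': 85.62804546076413}
scene [[0.68, -0.43, 0.59, -116.27], [-0.73, -0.38, 0.57, -576.17], [-0.02, -0.82, -0.57, 723.56], [0.0, 0.0, 0.0, 1.0]] 392.2225728324123 282.4590908105314 204.7350924648529 0.9657780612244898
side [[-0.95, -0.15, 0.28, 276.21], [-0.31, 0.49, -0.81, 893.85], [-0.02, -0.86, -0.51, 600.58], [0.0, 0.0, 0.0, 1.0]] 435.291923089416 278.01755620770757 210.80555582177777 0.9680059523809523
{'fx': 354.0416765077256, 'fy': 354.0416765077256, 'cx': 277.8695107232849, 'cy': 207.65091146213638, 'tool_from_camera': array([[-4.19822319e-04, -9.56950156e-01, -2.90251997e-01,
         7.37874131e+01],
       [ 9.99999655e-01, -6.09793034e-04,  5.64059394e-04,
        -6.23087719e-01],
       [-7.16770371e-04, -2.90251660e-01,  9.56950082e-01,
        -1.42325801e+02],
       [ 0.00000000e+00,  0.00000000e+00,  0.00000000e+00,
         1.00000000e+00]])}
```

View pics/scene0.png

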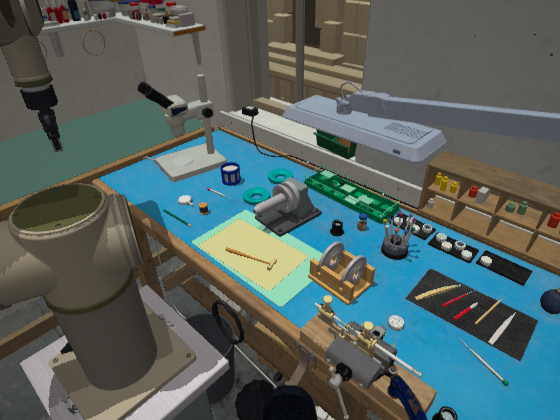

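View pics/side0.png

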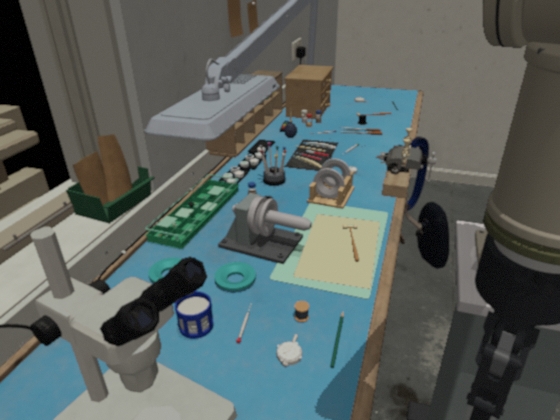

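The scene view shows the fixture at about (290,205), its arbor end at (262,215), and the rack at (343,272) with two washers. The side view shows the fixture at (265,225) and the rack at (332,185). The turquoise look-alikes lie flat on the bench.

Run:
```python
from h import *
a=np.load("scene0.npz");b=np.load("side0.npz")
def crop(im,x0,y0,w,h,s):return cv2.resize(im[y0:y0+h,x0:x0+w],(w*s,h*s),interpolation=cv2.INTER_CUBIC)
top=np.hstack([crop(a['im'],245,170,80,70,5),crop(a['im'],305,230,80,70,5)])
bot=np.hstack([crop(b['im'],220,185,100,62,4),crop(b['im'],290,145,100,62,4)])
cv2.imwrite("pics/c.png",np.vstack([top,bot])[:600])
np.set_printoptions(suppress=True,precision=0)
for nm,f,box in(("scene",a,(245,170,325,240)),("scene rack",a,(305,235,385,305)),("side",b,(220,190,315,262)),("side rack",b,(300,150,365,210))):
    X=f['X'][box[1]:box[3],box[0]:box[2]].reshape(-1,3)
    for lo,hi in((5,20),(20,50),(50,62),(62,76),(76,96),(96,106),(106,118),(118,140)):
        Q=X[(X[:,2]>lo)&(X[:,2]<hi)]
        if len(Q)>8: print(nm,lo,len(Q),np.percentile(Q,[2,50,98],axis=0).tolist())
```

```text
scene 5 1608 [[513.2528849127489, 24.63359793111404, 5.485591027256314], [594.9288443781304, 112.52704911642496, 9.744653798297009], [817.5861104694199, 286.85258200089845, 17.668442000154617]]
scene 20 236 [[570.073505254038, 43.473603939345104, 20.16105136430689], [619.268026519128, 57.31782280605023, 35.81768359635231], [831.4148112328256, 166.75120877308078, 48.869571379141746]]
scene 50 88 [[567.1651241505073, 43.087543586897354, 50.075160806245194], [590.8222634573543, 51.04267198635716, 55.25415288762332], [652.4049727856195, 89.7322387913133, 61.688828461572356]]
scene 62 137 [[474.068852357903, 42.41286090245969, 62.44471011690585], [575.8946917383307, 58.74763905448003, 71.28242281892915], [635.2207177115951, 126.21455572103135, 75.77616673563554]]
scene 76 478 [[474.6902239956035, 43.31660568100483, 76.41752107611016], [555.8354482659668, 82.85389185202183, 87.54945495560526], [631.7965221148406, 121.62875983848258, 95.11650490355335]]
scene 96 149 [[568.863848072729, 42.63548709131519, 96.20968354629163], [595.6565312498268, 62.21340824664401, 102.74276186773875], [638.55
[... 3707 characters left out ...]
161.518373083112, 55.39285559872536], [533.8742316571067, -127.44238023753161, 61.30277092667687]]
side rack 62 182 [[444.78741118132376, -235.17622784588943, 62.34202034124726], [476.7256506613678, -163.97658761769128, 69.90476972042325], [528.9780287437958, -152.84187154779013, 75.48042690463087]]
side rack 76 299 [[451.98987847114154, -233.961069299702, 76.30881964239124], [484.9866421242195, -165.98852938437426, 85.95148187620816], [520.2714619675509, -154.46286675788983, 95.22544261797871]]
side rack 96 37 [[473.30670061358666, -236.6218075584406, 96.26861213199358], [486.91064835104635, -164.11833510929887, 97.69501242114569], [502.57867477297856, -155.7853892707722, 99.7545556081663]]
```

View pics/c.png

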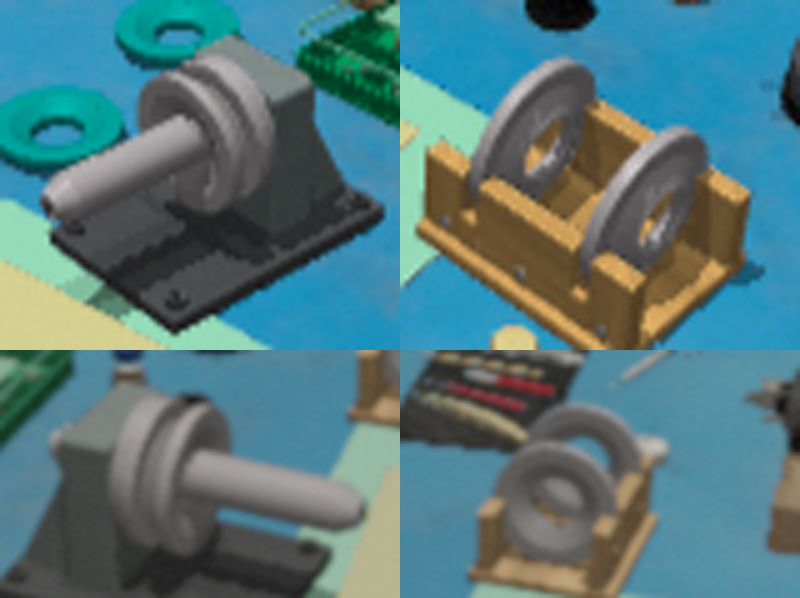

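The crops show the two fitted washers against the shoulder, and the rack washers. The dome directions have to come from depth, so I fit the axes and profile the faces.

Run:
```python
from h import *
from scipy.optimize import least_squares
np.set_printoptions(suppress=True,precision=1)
f=[np.load("scene0.npz"),np.load("side0.npz")]
boxes=[(245,170,325,240),(220,190,315,262)]
rb=[(305,235,385,305),(300,150,365,210)]
C=[]
for k in range(2):
    x0,y0,x1,y1=boxes[k];X=f[k]['X'][y0:y1,x0:x1].reshape(-1,3)
    # arbor cylinder: near line, z 62..98
    m=(X[:,2]>60)&(X[:,2]<98)&(X[:,0]<550)&(X[:,0]>485)&(X[:,1]>80)&(X[:,1]<140);A=X[m]
    def res(p):
        d=np.array([np.cos(p[2]),np.sin(p[2])]);n=np.array([-d[1],d[0]])
        t=(A[:,:2]-[520,p[0]])@n
        return np.hypot(t,A[:,2]-p[1])-15
    s=least_squares(res,[108,80,-.2],loss='soft_l1')
    p=s.x;th=p[2];print("arbor",k,len(A),p[:2],np.degrees(th),np.std(res(p)))
    d=np.array([np.cos(th),np.sin(th)]);n=np.array([-d[1],d[0]])
    s_=(X[:,:2]-[520,p[0]])@d;t=(X[:,:2]-[520,p[0]])@n;rad=np.hypot(t,X[:,2]-77);r80=np.hypot(t,X[:,2]-80)
    sel=(r80<16)&(s_<40);print(" tip s",np.percentile(s_[sel],[0,1,3]))
    # block/shoulder outline
    h,e=np.histogram(s_[(X[:,2]>20)&(rad<46)&(rad>19)],bins=np.arange(0,130,3));print(" hist",list(zip(e[:-1].astype(int),h)))
    for lo,hi in((19,24),(24,28),(28,32),(32,36),(36,40),(40,43)):
        q=s_[(rad>lo)&(rad<hi)&(X[:,2]>45)&(s_>20)]
        print(" r",lo,len(q),np.percentile(q,[5,15,25,50,75]) if len(q) else'')
    m=(X[:,2]>8)&(X[:,2]<16);q=np.c_[s_[m],t[m]];print(" base",np.percentile(q,[1,5,95,99],axis=0).tolist())
for k in range(2):
    x0,y0,x1,y1=rb[k];X=f[k]['X'][y0:y1,x0:x1].reshape(-1,3);Q=X[(X[:,2]>62)&(X[:,2]<104)&(X[:,0]>430)&(X[:,0]<545)]
    for nm,m in(("near",Q[:,1]>-190),("far",Q[:,1]<=-190)):
        A=Q[m]
        if len(A)<30: continue
        c=A[:,:2].mean(0);w,v=np.linalg.eigh(np.cov((A[:,:2]-c).T));nrm=v[:,0]*np.sign(v[1,0]);print(nm,k,len(A),c,"axis",nrm,np.degrees(np.arctan2(nrm[1],nrm[0])))
```

```text
arbor 0 169 [95.1 77.3] -6.213607250405279 1.3346125727699072
 tip s [-47.8 -47.  -46.6]
 hist [(np.int64(0), np.int64(0)), (np.int64(3), np.int64(0)), (np.int64(6), np.int64(0)), (np.int64(9), np.int64(1)), (np.int64(12), np.int64(0)), (np.int64(15), np.int64(1)), (np.int64(18), np.int64(0)), (np.int64(21), np.int64(0)), (np.int64(24), np.int64(0)), (np.int64(27), np.int64(0)), (np.int64(30), np.int64(0)), (np.int64(33), np.int64(0)), (np.int64(36), np.int64(0)), (np.int64(39), np.int64(0)), (np.int64(42), np.int64(0)), (np.int64(45), np.int64(1)), (np.int64(48), np.int64(11)), (np.int64(51), np.int64(136)), (np.int64(54), np.int64(89)), (np.int64(57), np.int64(43)), (np.int64(60), np.int64(6)), (np.int64(63), np.int64(1)), (np.int64(66), np.int64(2)), (np.int64(69), np.int64(1)), (np.int64(72), np.int64(78)), (np.int64(75), np.int64(66)), (np.int64(78), np.int64(26)), (np.int64(81), np.int64(15)), (np.int64(84), np.int64(11)), (np.int64(87), np.int64(31)), (np.int64(90), np.int64(18)), (np.int64(93), np.int64(19)), (np.int64(96), np.int64(17)), (np.int64(99), np.int64(22)), (np.int
[... 1986 characters left out ...]
np.int64(123), np.int64(6)), (np.int64(126), np.int64(1))]
 r 19 42 [28.  52.5 56.6 58.  71.3]
 r 24 67 [54.  54.9 55.4 69.2 72.4]
 r 28 92 [52.5 53.2 53.9 72.2 74.8]
 r 32 177 [ 52.   52.7  71.8  94.  111.2]
 r 36 283 [ 52.2  53.4  75.   97.2 110.9]
 r 40 310 [52.6 55.5 60.8 81.4 96.8]
 base [[-7.411619175192728, -224.0606475576063], [-3.3893903405696335, -112.75662420414632], [157.66225190295657, 58.951403820202145], [269.5083513713455, 60.90705460923898]]
near 0 257 [ 481.7 -164.5] axis [0.1 1. ] 84.41436617086458
far 0 274 [ 476.8 -234.4] axis [0.1 1. ] 84.21275953697906
near 1 279 [ 487.7 -159.6] axis [0.1 1. ] 86.68935610668352
far 1 239 [ 482.5 -229.2] axis [0.1 1. ] 85.89372626239238
```

Run:
```python
from h import *
np.set_printoptions(suppress=True,precision=1)
f=[np.load("scene0.npz"),np.load("side0.npz")]
rb=[(305,235,385,305),(300,150,365,210)]
a=np.radians(-5);ey=np.array([-np.sin(a),np.cos(a)]);ex=np.array([np.cos(a),np.sin(a)])
for k in range(2):
    x0,y0,x1,y1=rb[k];X=f[k]['X'][y0:y1,x0:x1].reshape(-1,3)
    x=(X[:,:2]-[484,-197])@ex;y=(X[:,:2]-[484,-197])@ey;z=X[:,2]
    m=z>75;print(k,"x range of tops",np.percentile(x[(z>60)&(np.abs(x)<60)&(np.abs(y)<50)],[1,50,99]))
    for c in(-35,35):
        for lo,hi in((18,22),(22,26),(26,30),(30,34),(34,38),(38,44)):
            rad=np.hypot(x,z-56);q=y[(rad>lo)&(rad<hi)&(abs(y-c)<20)&((z>62)|(abs(x)<30))&(z>30)]
            print(k,c,lo,len(q),np.percentile(q,[10,25,50,75,90]) if len(q)>3 else '')
```

```text
0 x range of tops [-40.   -7.   42.1]
0 -35 18 51 [-43.3 -42.5 -41.4 -40.2 -38.5]
0 -35 22 83 [-41.9 -41.  -39.5 -38.4 -37.1]
0 -35 26 39 [-40.8 -40.  -38.8 -38.2 -37.6]
0 -35 30 27 [-39.  -38.4 -38.1 -37.6 -36.7]
0 -35 34 41 [-38.7 -38.1 -37.2 -34.7 -32.2]
0 -35 38 100 [-38.6 -37.5 -36.  -33.9 -32. ]
0 35 18 62 [27.  27.9 28.8 30.5 33.3]
0 35 22 57 [28.2 28.9 30.2 31.3 32.5]
0 35 26 47 [29.9 30.8 31.4 32.2 32.7]
0 35 30 23 [30.6 31.2 32.  32.7 33.3]
0 35 34 41 [30.9 31.5 32.1 33.1 35.9]
0 35 38 98 [31.7 32.5 34.2 36.1 37.9]
1 x range of tops [-39.   -0.5  43.4]
1 -35 18 19 [-37.4 -36.5 -35.  -33.8 -32.9]
1 -35 22 35 [-36.3 -35.1 -33.2 -31.5 -30.3]
1 -35 26 42 [-34.5 -32.7 -31.8 -29.6 -28.1]
1 -35 30 46 [-33.4 -32.4 -31.2 -29.5 -28.2]
1 -35 34 39 [-33.2 -32.6 -31.  -29.7 -28.8]
1 -35 38 83 [-37.7 -33.4 -31.4 -29.5 -28.1]
1 35 18 63 [30.6 32.6 33.7 36.3 37.8]
1 35 22 73 [33.4 35.  35.8 37.  38.6]
1 35 26 67 [35.9 36.5 38.  39.5 40.8]
1 35 30 57 [36.5 37.6 38.8 40.1 41.7]
1 35 34 55 [37.  38.7 39.4 40.5 42.2]
1 35 38 103 [33.  35.7 37.9 39.8 41.3]
```

>>> jog_arm(
  rows=[
    [[-31,-39,0],[0,0,0]],
    [[-62,-78,0],[0,0,0]],
    [[-93,-116,0],[0,0,0]],
    [[-124,-155,0],[0,0,0]],
    [[-155,-194,0],[0,0,0]],
    [[-186,-232,0],[0,0,0]],
    [[-217,-271,0],[0,0,0]],
    [[-248,-310,0],[0,0,0]],
    [[-279,-348,0],[0,0,0]],
    [[-310,-387,0],[0,0,0]],
  ],
)

```text
time: 1.1
tool_pos: [358.8, 111.2, 231.2]
tcp_rot: [180.0, 0.0, 163.0]
ft_force: [1.3, 0.6, 0.4]
finger_gap: 85.7
grip_force: 0.0
```

>>> jog_arm(
  rows=[
    [[-31,-38,0],[0,0,0]],
    [[-62,-76,0],[0,0,0]],
    [[-93,-114,0],[0,0,-0.1]],
    [[-124,-152,0],[0,0,-0.209]],
    [[-155,-190,0],[0,0,-0.209]],
    [[-186,-228,0],[0,0,-0.209]],
    [[-210,-260,0],[0,0,-0.209]],
    [[-210,-260,0],[0,0,-0.209]],
    [[-210,-260,0],[0,0,-0.209]],
  ],
)

```text
time: 2.0
tool_pos: [483.0, -197.5, 230.3]
tcp_rot: [179.9, -0.1, 174.9]
ft_force: [-0.2, -0.5, 0.9]
finger_gap: 85.2
grip_force: 0.0
```

```bash
cat >> h.py <<'E'
def plan(target,yaw,cmd=None):
    """tool-frame shift and z-turn from cmd pose (pos,yaw; default measured) to target"""
    s=r.sense();p,y=(s['tool_pos'],s['tcp_rot'][2]) if cmd is None else cmd
    M=R.from_euler('xyz',[180,0,y],degrees=True).as_matrix()
    print('from',np.round(p,1),round(y,2),'shift',(M.T@(np.array(target)-p)).round(1),'turn z',round(-np.radians((yaw-y+180)%360-180),4))
E
python3 - <<'E'
from h import *
np.set_printoptions(suppress=True,precision=1)
s=r.sense();print(s['time'],s['tool_pos'],s['tcp_rot'],s['joint_pos'],s['ft_force'])
im,d,X,P,p=cam("wrist");cv2.imwrite("pics/w1.png",im);np.savez("w1.npz",im=im,X=X)
Q=X.reshape(-1,3);near=(abs(Q[:,0]-485)<70)&(abs(Q[:,1]+197)<70)
T=Q[near&(Q[:,2]>88)&(Q[:,2]<106)]
for m in(T[:,1]>-197,T[:,1]<-197):
    A=T[m];c=A[:,:2].mean(0);w,v=np.linalg.eigh(np.cov((A[:,:2]-c).T));n=v[:,0]*np.sign(v[1,0]);q=(A[:,:2]-c)@n
    L=(A[:,:2]-c)@v[:,1]
    print(len(A),c,np.degrees(np.arctan2(n[1],n[0])),"across",np.percentile(q,[1,10,50,90,99]),"along",np.percentile(L,[1,99]),"z",np.percentile(A[:,2],[50,99]))
    for dz in(92,96): B=A[A[:,2]>dz];print('  z>',dz,len(B),(B.min(0)+B.max(0))/2)
B=Q[near&(Q[:,2]>52)&(Q[:,2]<59)][:,:2].astype(np.float32);print("boards",cv2.minAreaRect(B))
E
```

```text
2.0 [ 483.  -197.5  230.3] [179.9  -0.1 174.9] [ -27.9   -4.5   97.6    0.    87.1 -112.7] [-0.2 -0.5  0.9]
704 [ 486.9 -163.3] 86.29677444013534 across [-3.7 -3.4 -0.1  3.3  4.1] along [-31.   25.9] z [96.1 99.9]
  z> 92 582 [ 489.1 -163.1   96.1]
  z> 96 359 [ 487.5 -163.1   98.1]
717 [ 483.  -232.2] 86.32542257720912 across [-4.3 -3.4  0.1  3.3  3.6] along [-30.4  26.1] z [96.  99.8]
  z> 92 568 [ 485.  -232.7   96.2]
  z> 96 357 [ 485.5 -232.8   98.2]
boards ((487.45611572265625, -195.74661254882812), (129.72886657714844, 92.39167785644531), 86.36656188964844)
```

View pics/w1.png

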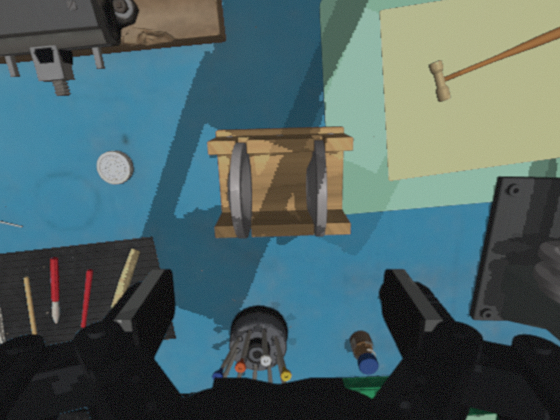

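The wrist view shows the rack at (280,185), its washers as thin upright bands at x=240 (far) and x=320 (near). The tops measure 100 mm high and the rims about 8 mm thick, as they should.

Run:
```python
from h import *
plan([489,-163.2,120],176.3,(np.array([483.6,-197.0,231.3]),174.97))
plan([489,-163.2,90],176.3,(np.array([483.6,-197.0,231.3]),174.97))
```

```text
from [ 483.6 -197.   231.3] 174.97 shift [ -2.4  34.1 111.3] turn z -0.0232
from [ 483.6 -197.   231.3] 174.97 shift [ -2.4  34.1 141.3] turn z -0.0232
```

>>> jog_arm(
  rows=[
    [[-2.4,34,20],[0,0,-0.023]],
    [[-2.4,34,65],[0,0,-0.023]],
    [[-2.4,34,100],[0,0,-0.023]],
    [[-2.4,34,112],[0,0,-0.023]],
    [[-2.4,34,122],[0,0,-0.023]],
    [[-2.4,34,132],[0,0,-0.023]],
    [[-2.4,34,141.3],[0,0,-0.023]],
    [[-2.4,34,141.3],[0,0,-0.023]],
  ],
  grip=36,
  force=60,
)

```text
time: 2.85
tool_pos: [488.7, -163.3, 89.6]
tcp_rot: [180.0, -0.0, 176.3]
ft_force: [-0.1, -0.2, -0.0]
finger_gap: 35.8
grip_force: 0.0
```

>>> jog_arm(
  rows=[
    [[0,0,0],[0,0,0]],
    [[0,0,0],[0,0,0]],
    [[0,0,0],[0,0,0]],
    [[0,0,0],[0,0,0]],
    [[0,0,0],[0,0,0]],
    [[0,0,0],[0,0,0]],
  ],
  grip=0,
  force=60,
)

```text
time: 3.45
tool_pos: [489.5, -163.5, 90.7]
tcp_rot: [-180.0, 0.1, 176.3]
ft_force: [0.2, 2.4, 6.1]
finger_gap: 5.9
grip_force: 59.6
```

>>> jog_arm(
  rows=[
    [[0,0,-10],[0,0,0]],
    [[0,0,-30],[0,0,0]],
    [[0,0,-60],[0,0,0]],
    [[0,0,-90],[0,0,0]],
    [[0,0,-90],[0,0,0]],
    [[0,0,-90],[0,0,0]],
  ],
)

```text
time: 4.05
tool_pos: [488.9, -163.6, 180.4]
tcp_rot: [-180.0, 0.0, 176.3]
ft_force: [0.2, -0.3, -2.2]
finger_gap: 5.7
grip_force: 58.8
```

```bash
cat >> h.py <<'E'
def held(tag):
    s=r.sense();print(s['time'],s['tool_pos'],s['tcp_rot'],s['finger_gap'],s['grip_force'],s['ft_force'].round(1))
    im,d,X,P,p=cam("wrist");cv2.imwrite(f"pics/{tag}.png",im)
    M=R.from_euler('xyz',s['tcp_rot'],degrees=True).as_matrix();Y=(X-s['tool_pos'])@M
    np.savez(tag+".npz",X=X,Y=Y,im=im)
    return im,X,Y
E
python3 - <<'E'
from h import *
np.set_printoptions(suppress=True,precision=1)
im,X,Y=held("g1")
m=(abs(Y[...,0])<55)&(abs(Y[...,1])<14)&(Y[...,2]>-8)&(Y[...,2]<90)
for lo in range(-8,88,6):
    k=m&(Y[...,2]>lo)&(Y[...,2]<lo+6);q=Y[k]
    if len(q)>3: print(lo,len(q),np.percentile(q[:,0],[0,3,50,97,100]),np.percentile(q[:,1],[2,50,98]))
E
```

```text
4.05 [ 488.9 -163.6  180.4] [-180.     0.   176.3] 5.692797655817568 58.789797839708626 [ 0.2 -0.3 -2.2]
-8 1437 [-22.4 -19.    8.6  21.   23.8] [-8.8 -0.5  8.1]
-2 532 [-29.9 -28.   24.6  29.7  30.9] [-4.3 -0.5  3.4]
4 352 [-33.6 -31.9  32.   35.5  36.8] [-6.1 -0.9  3.4]
10 368 [ 2.9  4.7 34.7 38.9 39.7] [-8.7 -2.8  4.1]
16 304 [ 2.   5.3 23.6 41.4 42.1] [-9.8 -5.2  4.1]
22 187 [11.7 15.  41.4 43.3 43.5] [-9.9 -2.9  4.3]
28 90 [17.4 18.8 43.3 44.  44.1] [-9.3 -1.9  4.4]
34 56 [19.7 20.8 43.3 44.2 44.2] [-8.4  1.8  5.3]
40 6 [32.2 32.3 34.2 43.7 43.8] [1.9 5.3 5.4]
52 6 [23.5 23.7 25.4 27.5 27.6] [5.8 5.9 5.9]
58 23 [-18.1 -17.6 -10.3  21.8  22.4] [5.8 5.8 6.2]
64 86 [-21.3 -19.1  -2.   12.2  14. ] [5.7 6.3 6.7]
```

View pics/g1.png

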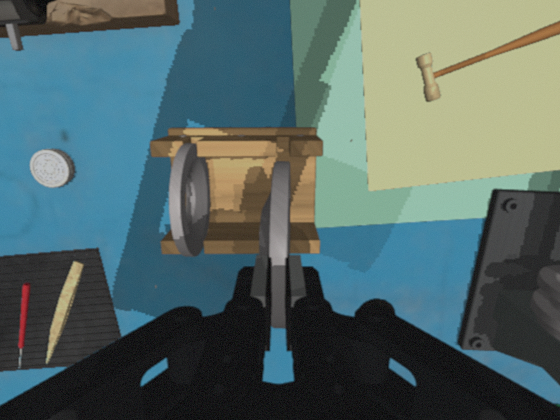

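The picture shows the washer gripped at (275,230), hanging straight and clear of the rack; the other stands in its slot at (185,205). The edge fit puts the held centre at tool (0, 0, 33.5).

Run:
```python
from h import *
plan([425.5,104.4,200],84,(np.array([489,-163.2,180]),176.3))
```

```text
from [ 489.  -163.2  180. ] 176.3 shift [ 80.6 262.9 -20. ] turn z 1.6109
```

>>> jog_arm(
  rows=[
    [[0,10,-20],[0,0,0.1]],
    [[8,40,-20],[0,0,0.25]],
    [[16,70,-20],[0,0,0.4]],
    [[26,100,-20],[0,0,0.55]],
    [[36,130,-20],[0,0,0.7]],
    [[46,160,-20],[0,0,0.85]],
    [[56,190,-20],[0,0,1.0]],
    [[66,220,-20],[0,0,1.15]],
    [[75,245,-20],[0,0,1.3]],
    [[80.6,262.9,-20],[0,0,1.45]],
  ],
)

```text
time: 5.1
tool_pos: [423.5, 105.5, 197.8]
tcp_rot: [-179.8, 0.0, 92.9]
ft_force: [0.1, -0.1, -1.8]
finger_gap: 6.0
grip_force: 58.8
```

>>> jog_arm(
  rows=[
    [[0,0,0],[0,0,0.12]],
    [[0,0,0],[0,0,0.161]],
    [[0,0,0],[0,0,0.161]],
    [[0,0,0],[0,0,0.161]],
  ],
)

```text
time: 5.5
tool_pos: [424.6, 104.0, 198.6]
tcp_rot: [-179.9, 0.0, 84.1]
ft_force: [0.9, -0.6, -2.8]
finger_gap: 5.8
grip_force: 58.8
```

```bash
cat >> h.py <<'E'
from scipy.optimize import least_squares
def arbor(X,x0=480,x1=545):
    Q=X.reshape(-1,3);m=(Q[:,2]>60)&(Q[:,2]<100)&(Q[:,0]<x1)&(Q[:,0]>x0)&(abs(Q[:,1]-94+.105*(Q[:,0]-520))<22);A=Q[m]
    def res(p):
        n=np.array([-np.sin(p[2]),np.cos(p[2])]);return np.hypot((A[:,:2]-[520,p[0]])@n,A[:,2]-p[1])-15
    s=least_squares(res,[94.5,80,-.105],loss='soft_l1');p=s.x
    print("arbor n",len(A),"y@520 %.1f z %.1f yaw %.2f"%(p[0],p[1],np.degrees(p[2])),"res",np.std(res(p)))
    return p
def along(X,p):
    d=np.array([np.cos(p[2]),np.sin(p[2])]);n=np.array([-d[1],d[0]]);q=X[...,:2]-[520,p[0]]
    return q@d,q@n
E
python3 - <<'E'
from h import *
np.set_printoptions(suppress=True,precision=1)
im,X,Y=held("a1");p=arbor(X)
s,t=along(X,p);k=(np.hypot(t,X[...,2]-80)<16)&(s>-80)&(s<0);print("tip",np.percentile(s[k],[0,1,5]))
rad=np.hypot(t,X[...,2]-77)
h,e=np.histogram(s[(rad>36)&(rad<46)&(X[...,2]>70)&(s>0)],bins=np.arange(30,110,3));print(list(zip(e.astype(int).tolist(),h.tolist())))
E
```

```text
5.5 [424.6 104.  198.6] [-179.9    0.    84.1] 5.750645234007803 58.791212886571884 [ 0.9 -0.6 -2.8]
arbor n 3489 y@520 93.6 z 79.5 yaw -5.94 res 0.8069478985384375
tip [-48.1 -47.4 -45.5]
[(30, 0), (33, 0), (36, 0), (39, 0), (42, 0), (45, 0), (48, 0), (51, 1521), (54, 513), (57, 455), (60, 21), (63, 0), (66, 0), (69, 0), (72, 1020), (75, 853), (78, 506), (81, 312), (84, 424), (87, 336), (90, 233), (93, 99), (96, 106), (99, 105), (102, 29), (105, 13)]
```

View pics/a1.png

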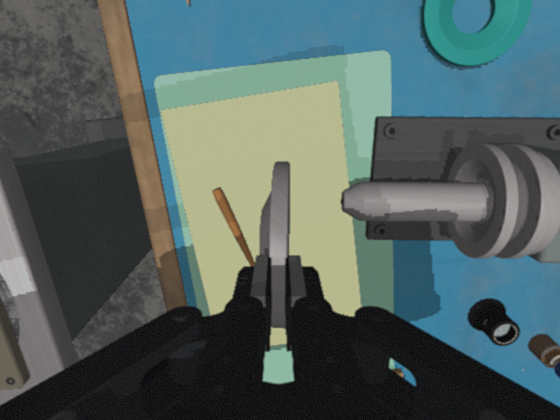

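The picture shows the held washer at (280,240) and the arbor running from its tip at (345,200) to the right, level with the fingers' closing line. The shoulder-side pair has its sunk face outwards. Next: lower and thread.

>>> jog_arm(
  rows=[
    [[-0.5,0,40],[0,0,0]],
    [[-0.5,0,75],[0,0,0]],
    [[-0.5,0,86.5],[0,0,0]],
    [[-0.5,0,86.5],[0,0,0]],
    [[-0.5,15,86.5],[0,0,0]],
    [[-0.5,30,86.5],[0,0,0]],
    [[-0.5,45,86.5],[0,0,0]],
    [[-0.5,55,86.5],[0,0,0]],
    [[-0.5,65,86.5],[0,0,0]],
    [[-0.5,70,86.5],[0,0,0]],
  ],
)

```text
time: 6.55
tool_pos: [496.3, 96.3, 114.4]
tcp_rot: [179.9, -0.0, 84.0]
ft_force: [0.7, 0.5, -1.9]
finger_gap: 5.7
grip_force: 58.8
```

>>> jog_arm(
  rows=[
    [[0,6,0],[0,0,0]],
    [[0,12,0],[0,0,0]],
    [[0,18,0],[0,0,0]],
    [[0,18,0],[0,0,0]],
  ],
)

```text
time: 6.95
tool_pos: [513.5, 94.4, 113.6]
tcp_rot: [180.0, 0.0, 84.0]
ft_force: [-0.3, -0.3, -2.5]
finger_gap: 5.6
grip_force: 58.8
```

>>> jog_arm(
  rows=[
    [[0,10,0],[0,0,0]],
    [[0,20,0],[0,0,0]],
    [[0,28,0],[0,0,0]],
    [[0,31,0],[0,0,0]],
    [[0,31,1.5],[0,0,0]],
    [[0,31,2.5],[0,0,0]],
    [[0,31,2.5],[0,0,0]],
  ],
)

```text
time: 7.65
tool_pos: [545.3, 91.1, 112.9]
tcp_rot: [179.8, -0.0, 84.0]
ft_force: [0.3, -2.6, 6.8]
finger_gap: 5.7
grip_force: 60.0
```

>>> jog_arm(
  rows=[
    [[0,0,0],[0,0,0]],
    [[0,0,0],[0,0,0]],
    [[0,0,0],[0,0,0]],
    [[0,0,0],[0,0,0]],
  ],
  grip=15,
)

```text
time: 8.05
tool_pos: [543.5, 91.3, 110.7]
tcp_rot: [-180.0, 0.0, 84.0]
ft_force: [0.6, 1.3, 0.0]
finger_gap: 14.9
grip_force: 0.1
```

>>> jog_arm(
  rows=[
    [[0,0,-8],[0,0,0]],
    [[0,0,-25],[0,0,0]],
    [[0,0,-60],[0,0,0]],
    [[0,0,-100],[0,0,0]],
    [[0,-35,-110],[0,0,0]],
    [[0,-35,-110],[0,0,0]],
    [[0,-35,-110],[0,0,0]],
  ],
)

```text
time: 8.75
tool_pos: [509.0, 95.0, 221.7]
tcp_rot: [179.9, -0.0, 84.0]
ft_force: [0.2, -0.3, -0.3]
finger_gap: 14.9
grip_force: 0.0
```

```bash
cat >> h.py <<'E'
def pack(X,p):
    s,t=along(X,p);rad=np.hypot(t,X[...,2]-77)
    h,e=np.histogram(s[(rad>36)&(rad<46)&(X[...,2]>70)&(s>-45)],bins=np.arange(-45,105,2));print([(int(a),int(b)) for a,b in zip(e,h) if b>15])
E
python3 - <<'E'
from h import *
np.set_printoptions(suppress=True,precision=1)
im,X,Y=held("a2");p=arbor(X,480,530);pack(X,p)
E
```

```text
8.75 [509.   95.  221.7] [179.9  -0.   84. ] 14.887924871599667 0.0 [ 0.2 -0.3 -0.3]
arbor n 2265 y@520 93.8 z 79.5 yaw -6.09 res 0.8608348939118688
[(15, 52), (17, 68), (19, 86), (21, 125), (23, 217), (25, 326), (27, 265), (29, 234), (31, 172), (33, 55), (51, 506), (53, 289), (55, 288), (57, 288), (59, 129), (73, 546), (75, 349), (77, 281), (79, 281), (81, 209), (83, 246), (85, 246), (87, 274), (89, 210), (91, 146), (93, 156), (95, 128), (97, 120), (99, 139), (101, 126)]
```

View pics/a2.png

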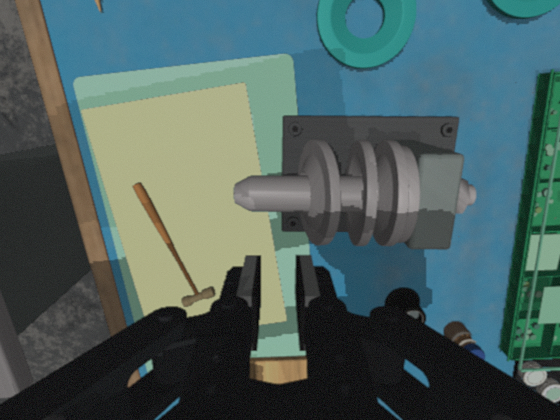

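The washer hangs on the arbor at (320,190), dome towards the free end, with a gap to the fitted pair at (360–400,190). Next: fetch the second washer with the gripper turned the other way.

Run:
```python
from h import *
plan([485,-232.6,150],-3.7,(np.array([509,95.1,221]),84))
```

```text
from [509.   95.1 221. ] 84 shift [-328.4   10.4   71. ] turn z 1.5307
```

>>> jog_arm(
  rows=[
    [[-30,1,0],[0,0,0.12]],
    [[-65,2,0],[0,0,0.26]],
    [[-100,3,0],[0,0,0.4]],
    [[-135,4,0],[0,0,0.55]],
    [[-170,5,0],[0,0,0.7]],
    [[-205,6,0],[0,0,0.85]],
    [[-240,7,10],[0,0,1.0]],
    [[-275,8,25],[0,0,1.15]],
    [[-305,9,40],[0,0,1.3]],
    [[-328.4,10.4,60],[0,0,1.43]],
  ],
  grip=36,
)

```text
time: 9.8
tool_pos: [484.8, -235.1, 160.0]
tcp_rot: [180.0, 0.0, 1.6]
ft_force: [1.0, -0.2, 0.4]
finger_gap: 36.1
grip_force: 0.0
```

>>> jog_arm(
  rows=[
    [[0,0,0],[0,0,0.1007]],
    [[0,0,0],[0,0,0.1007]],
    [[0,0,0],[0,0,0.1007]],
  ],
)

```text
time: 10.1
tool_pos: [484.9, -232.8, 160.5]
tcp_rot: [-180.0, 0.0, -3.6]
ft_force: [0.2, -0.3, -0.5]
finger_gap: 35.9
grip_force: 0.0
```

Run:
```python
from h import *
np.set_printoptions(suppress=True,precision=1)
im,X,Y=held("b1");m=(X[...,2]>88)&(X[...,2]<104)&(abs(X[...,0]-485)<40)&(abs(X[...,1]+232)<15)
A=Y[m];print(len(A),np.percentile(A[:,0],[1,50,99]),np.percentile(A[:,1],[2,50,98]))
B=A[A[:,0]<0];C=A[A[:,0]>0];print(np.median(B,0),np.median(C,0) if len(C) else'', A[:,2].min())
```

```text
10.1 [ 484.9 -232.8  160.5] [-180.     0.    -3.6] 35.88197163507462 0.0 [ 0.2 -0.3 -0.5]
1110 [-26.8   6.   29.3] [-4.3 -0.1  3.6]
[-11.5  -0.1  63.5] [15.3 -0.6 64.5] 60.06611815905898
```

>>> jog_arm(
  rows=[
    [[0.8,-0.3,30],[0,0,0]],
    [[0.8,-0.3,45],[0,0,0]],
    [[0.8,-0.3,55],[0,0,0]],
    [[0.8,-0.3,65],[0,0,0]],
    [[0.8,-0.3,71],[0,0,0]],
    [[0.8,-0.3,71],[0,0,0]],
  ],
)

```text
time: 10.75
tool_pos: [485.3, -232.2, 89.3]
tcp_rot: [-180.0, 0.1, -3.7]
ft_force: [0.1, 0.0, -0.6]
finger_gap: 36.4
grip_force: 0.0
```

>>> jog_arm(
  rows=[
    [[0,0,0],[0,0,0]],
    [[0,0,0],[0,0,0]],
    [[0,0,0],[0,0,0]],
    [[0,0,0],[0,0,0]],
    [[0,0,0],[0,0,0]],
    [[0,0,0],[0,0,0]],
  ],
  grip=0,
  force=60,
)

```text
time: 11.35
tool_pos: [486.2, -232.7, 90.7]
tcp_rot: [180.0, -0.1, -3.7]
ft_force: [-0.3, 2.5, 4.4]
finger_gap: 5.6
grip_force: 59.9
```

>>> jog_arm(
  rows=[
    [[0,0,-10],[0,0,0]],
    [[0,0,-30],[0,0,0]],
    [[0,0,-60],[0,0,0]],
    [[0,0,-90],[0,0,0]],
    [[0,0,-110],[0,0,0]],
    [[0,0,-110],[0,0,0]],
    [[0,0,-110],[0,0,0]],
  ],
)

```text
time: 12.05
tool_pos: [485.4, -232.6, 199.4]
tcp_rot: [180.0, 0.0, -3.7]
ft_force: [-0.2, -0.1, -3.5]
finger_gap: 5.7
grip_force: 58.9
```

Run:
```python
from h import *
np.set_printoptions(suppress=True,precision=1)
im,X,Y=held("g2")
m=(abs(Y[...,0])<55)&(abs(Y[...,1])<14)&(Y[...,2]>-8)&(Y[...,2]<90)
for lo in range(-8,88,6):
    k=m&(Y[...,2]>lo)&(Y[...,2]<lo+6);q=Y[k]
    if len(q)>3: print(lo,len(q),np.percentile(q[:,0],[0,3,50,97,100]),np.percentile(q[:,1],[2,50,98]))
# commanded: (485+..)
plan([425.5,103.8,200],84,(np.array([485.8,-232.3,200]),-3.7))
```

```text
12.05 [ 485.4 -232.6  199.4] [180.    0.   -3.7] 5.690053981579279 58.86243597837165 [-0.2 -0.1 -3.5]
-8 1424 [-23.4 -20.3   7.4  20.3  23.9] [-8.7  0.2  8.6]
-2 529 [-30.9 -28.8  23.8  28.8  30.9] [-3.7  0.2  4. ]
4 355 [-34.7 -33.2  30.9  34.3  35.7] [-3.8  0.6  5.6]
10 364 [ 2.5  4.5 34.3 38.1 38.5] [-3.9  3.3  8.7]
16 313 [ 1.3  4.4 21.9 40.6 41.3] [-4.   5.3  9.9]
22 188 [ 9.8 13.7 39.9 42.5 42.7] [-4.2  3.4  9.7]
28 101 [15.6 17.3 42.2 43.2 43.3] [-4.3  2.6  9.4]
34 40 [18.9 19.3 43.  43.3 43.3] [-4.5  1.1  9. ]
40 6 [40.6 40.7 42.7 42.9 42.9] [-5.3 -3.9  0.4]
58 6 [-18.6 -18.5   7.   33.8  34. ] [-5.9 -5.8 -5.7]
from [ 485.8 -232.3  200. ] -3.7 shift [ -81.9 -331.5   -0. ] turn z -1.5307
```

>>> jog_arm(
  rows=[
    [[-5,-30,0],[0,0,-0.12]],
    [[-13,-65,0],[0,0,-0.26]],
    [[-22,-100,0],[0,0,-0.4]],
    [[-31,-135,0],[0,0,-0.55]],
    [[-40,-170,0],[0,0,-0.7]],
    [[-49,-205,0],[0,0,-0.85]],
    [[-58,-240,0],[0,0,-1.0]],
    [[-67,-275,0],[0,0,-1.15]],
    [[-76,-307,0],[0,0,-1.3]],
    [[-81.9,-331.5,0],[0,0,-1.43]],
  ],
)

```text
time: 13.1
tool_pos: [423.5, 105.1, 197.7]
tcp_rot: [-179.8, 0.1, 78.6]
ft_force: [0.3, -0.5, -3.0]
finger_gap: 5.7
grip_force: 58.8
```

>>> jog_arm(
  rows=[
    [[0,0,0],[0,0,-0.1007]],
    [[0,0,0],[0,0,-0.1007]],
    [[0,0,0],[0,0,-0.1007]],
    [[0,0,0],[0,0,-0.1007]],
  ],
)

```text
time: 13.5
tool_pos: [425.1, 103.0, 199.2]
tcp_rot: [-179.9, 0.0, 83.8]
ft_force: [-0.5, -0.3, -2.9]
finger_gap: 5.8
grip_force: 58.9
```

Run:
```python
from h import *
np.set_printoptions(suppress=True,precision=1)
im,X,Y=held("a3");p=arbor(X,480,520);pack(X,p)
```

```text
13.5 [425.1 103.  199.2] [-179.9    0.    83.8] 5.814775102933039 58.860636949539185 [-0.5 -0.3 -2.9]
arbor n 2145 y@520 93.9 z 79.5 yaw -5.20 res 0.8862557718873624
[(15, 20), (17, 155), (19, 225), (21, 355), (23, 662), (25, 335), (27, 294), (29, 249), (31, 90), (49, 21), (51, 1026), (53, 589), (55, 335), (57, 338), (59, 157), (73, 837), (75, 782), (77, 334), (79, 337), (81, 229), (83, 226), (85, 270), (87, 303), (89, 201), (91, 163), (93, 77), (95, 68), (97, 65), (99, 76), (101, 39)]
```

>>> jog_arm(
  rows=[
    [[0.7,0,40],[0,0,0]],
    [[0.7,0,75],[0,0,0]],
    [[0.7,0,86.5],[0,0,0]],
    [[0.7,0,86.5],[0,0,0]],
    [[0.7,15,86.5],[0,0,0]],
    [[0.7,27,86.5],[0,0,0]],
    [[0.7,37,86.5],[0,0,0]],
    [[0.7,47,86.5],[0,0,0]],
    [[0.7,55,86.5],[0,0,0]],
    [[0.7,60,86.5],[0,0,0]],
  ],
)

```text
time: 14.55
tool_pos: [486.1, 97.9, 113.9]
tcp_rot: [180.0, -0.0, 84.0]
ft_force: [-0.3, -0.6, -2.4]
finger_gap: 5.8
grip_force: 58.9
```

>>> jog_arm(
  rows=[
    [[0,7,0],[0,0,0]],
    [[0,14,0],[0,0,0]],
    [[0,21,0],[0,0,0]],
    [[0,21,0],[0,0,0]],
    [[0,21,1.5],[0,0,0]],
    [[0,21,2.5],[0,0,0]],
    [[0,21,2.5],[0,0,0]],
  ],
)

```text
time: 15.25
tool_pos: [506.7, 95.8, 112.8]
tcp_rot: [179.9, -0.0, 84.0]
ft_force: [-4.6, -0.7, 9.8]
finger_gap: 5.7
grip_force: 60.4
```

>>> jog_arm(
  rows=[
    [[0,0,0],[0,0,0]],
    [[0,0,0],[0,0,0]],
    [[0,0,0],[0,0,0]],
    [[0,0,0],[0,0,0]],
  ],
  grip=15,
)

```text
time: 15.65
tool_pos: [506.0, 95.8, 110.9]
tcp_rot: [-180.0, 0.0, 84.0]
ft_force: [0.5, 0.0, 0.2]
finger_gap: 14.9
grip_force: 0.0
```

>>> jog_arm(
  rows=[
    [[0,0,-8],[0,0,0]],
    [[0,0,-25],[0,0,0]],
    [[0,0,-60],[0,0,0]],
    [[0,0,-100],[0,0,0]],
    [[0,-10,-110],[0,0,0]],
    [[0,-20,-110],[0,0,0]],
    [[0,-20,-110],[0,0,0]],
    [[0,-20,-110],[0,0,0]],
  ],
)

```text
time: 16.45
tool_pos: [485.3, 97.8, 219.6]
tcp_rot: [-179.9, 0.0, 84.0]
ft_force: [-0.3, -0.5, -0.3]
finger_gap: 15.0
grip_force: 0.0
```

Run:
```python
from h import *
np.set_printoptions(suppress=True,precision=1)
im,X,Y=held("a4");p=np.array([93.8,80,np.radians(-6)]);pack(X,p)
c=np.array([506.1-19.9,96+2.1,221.])
d=np.array([.9945,-.1045])
t=np.array([520,93.8])-52*d
plan([*t,221],174,(c,84));print(t)
```

```text
16.45 [485.3  97.8 219.6] [-179.9    0.    84. ] 14.98414029683286 0.0 [-0.3 -0.5 -0.3]
[(-21, 140), (-19, 255), (-17, 281), (-15, 284), (-13, 179), (-11, 62), (17, 59), (19, 133), (21, 259), (23, 404), (25, 291), (27, 257), (29, 203), (31, 42), (51, 636), (53, 326), (55, 290), (57, 283), (59, 137), (73, 618), (75, 439), (77, 292), (79, 289), (81, 203), (83, 241), (85, 252), (87, 269), (89, 216), (91, 155), (93, 147), (95, 138), (97, 138), (99, 134), (101, 143)]
from [486.2  98.1 221. ] 84 shift [ -0.7 -17.9  -0. ] turn z -1.5708
[468.3  99.2]
```

View pics/a4.png

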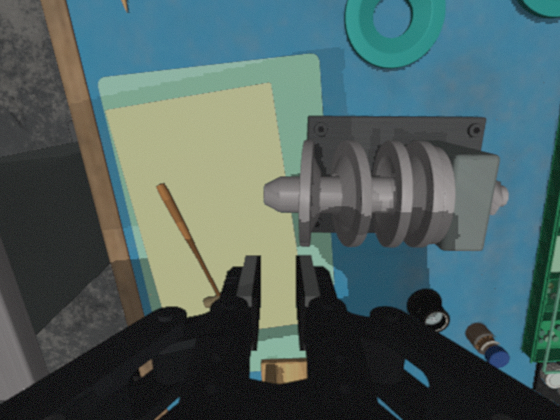

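All four washers hang on the arbor, at about (310,190), (352,190), (398,190) and (432,190). Next: straddle the arbor with the fingers and push the pack from behind.

>>> jog_arm(
  rows=[
    [[0,-6,0],[0,0,-0.12]],
    [[-0.7,-12,0],[0,0,-0.27]],
    [[-0.7,-18,0],[0,0,-0.42]],
    [[-0.7,-18,0],[0,0,-0.57]],
    [[-0.7,-18,0],[0,0,-0.72]],
    [[-0.7,-18,0],[0,0,-0.87]],
    [[-0.7,-18,0],[0,0,-1.02]],
    [[-0.7,-18,0],[0,0,-1.17]],
    [[-0.7,-18,0],[0,0,-1.32]],
    [[-0.7,-18,0],[0,0,-1.4608]],
  ],
  grip=62,
)

```text
time: 17.5
tool_pos: [467.8, 99.0, 219.6]
tcp_rot: [-180.0, -0.1, 168.0]
ft_force: [-0.5, 0.5, 1.1]
finger_gap: 61.8
grip_force: 0.0
```

>>> jog_arm(
  rows=[
    [[0,0,0],[0,0,-0.11]],
    [[0,0,0],[0,0,-0.11]],
    [[0,0,30],[0,0,-0.11]],
    [[0,0,65],[0,0,-0.11]],
    [[0,0,95],[0,0,-0.11]],
    [[0,0,120],[0,0,-0.11]],
    [[0,0,145],[0,0,-0.11]],
    [[0,0,163],[0,0,-0.11]],
    [[0,0,163],[0,0,-0.11]],
    [[0,0,163],[0,0,-0.11]],
  ],
)

```text
time: 18.5
tool_pos: [467.8, 99.0, 57.7]
tcp_rot: [-180.0, -0.1, 173.9]
ft_force: [-0.2, -0.4, 0.3]
finger_gap: 61.8
grip_force: 0.0
```

>>> jog_arm(
  rows=[
    [[-10,0,0],[0,0,0]],
    [[-16,0,0],[0,0,0]],
    [[-21,0,0],[0,0,0]],
    [[-26,0,0],[0,0,0]],
    [[-30,0,0],[0,0,0]],
    [[-34,0,0],[0,0,0]],
    [[-38,0,0],[0,0,0]],
    [[-42,0,0],[0,0,0]],
    [[-46,0,0],[0,0,0]],
    [[-50,0,0],[0,0,0]],
  ],
)

```text
time: 19.5
tool_pos: [518.0, 93.8, 57.9]
tcp_rot: [-180.0, -0.0, 174.0]
ft_force: [-4.1, 0.2, 2.5]
finger_gap: 61.8
grip_force: 1.9
```

>>> jog_arm(
  rows=[
    [[-2,0,0],[0,0,0]],
    [[-4,0,0],[0,0,0]],
    [[-6,0,0],[0,0,0]],
    [[-7,0,0],[0,0,0]],
    [[-8,0,0],[0,0,0]],
    [[-8,0,0],[0,0,0]],
  ],
)

```text
time: 20.1
tool_pos: [526.1, 93.0, 58.0]
tcp_rot: [-180.0, 0.0, 174.0]
ft_force: [-2.8, -0.2, 2.1]
finger_gap: 61.9
grip_force: 1.3
```

Run:
```python
from h import *
im,X,Y=held("p1");p=np.array([93.8,80,np.radians(-6)]);pack(X,p)
im,d,X,P,c=cam("side");cv2.imwrite("pics/p1s.png",cv2.resize(im[185:265,215:325],None,fx=5,fy=5,interpolation=cv2.INTER_CUBIC));pack(X,p)
```

```text
20.1 [526.07402068  92.99502119  58.01201085] [-1.79999212e+02  1.50442433e-02  1.73985652e+02] 61.94641584895969 1.2560497596859932 [-2.8 -0.2  2.1]
[(-7, 530), (-5, 793), (-3, 443), (-1, 666), (1, 137), (3, 117), (5, 107), (7, 65), (9, 44), (11, 33), (13, 31), (15, 451), (17, 269)]
[(-5, 23), (-1, 23), (37, 21), (39, 24), (41, 19), (43, 18), (51, 41), (53, 29), (55, 24), (57, 28), (59, 16), (73, 43), (75, 41), (77, 29), (79, 23), (81, 19), (83, 16), (85, 20), (87, 26), (89, 19), (91, 18), (97, 17), (101, 20)]
```

View pics/p1s.png

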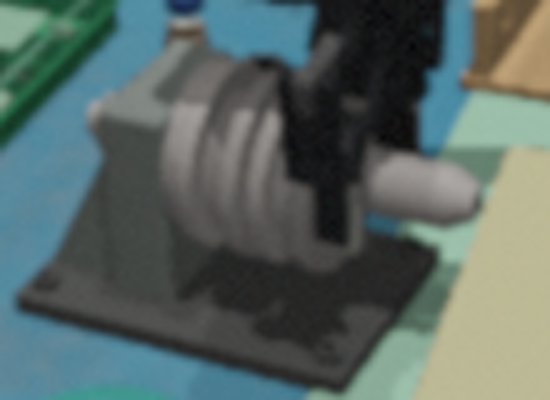

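The side view shows the pack nearly shut, the fingers at (325,150) bearing on the outer washer. The outer rim is at s≈15 of about 22, so I push on gently.

>>> jog_arm(
  rows=[
    [[-1.5,0,0],[0,0,0]],
    [[-3,0,0],[0,0,0]],
    [[-4,0,0],[0,0,0]],
    [[-5,0,0],[0,0,0]],
    [[-5,0,0],[0,0,0]],
  ],
)

```text
time: 20.7
tool_pos: [531.1, 92.5, 58.1]
tcp_rot: [180.0, 0.0, 174.0]
ft_force: [-2.2, 0.2, 1.2]
finger_gap: 61.8
grip_force: 1.4
```

>>> jog_arm(
  rows=[
    [[-0.7,0,0],[0,0,0]],
    [[-1.4,0,0],[0,0,0]],
    [[-2,0,0],[0,0,0]],
    [[-2,0,0],[0,0,0]],
  ],
)

```text
time: 21.1
tool_pos: [532.0, 92.4, 58.0]
tcp_rot: [-180.0, -0.1, 174.0]
ft_force: [-10.3, 1.0, 6.2]
finger_gap: 62.0
grip_force: 4.7
```

>>> jog_arm(
  rows=[
    [[-0.5,0,0],[0,0,0]],
    [[-1,0,0],[0,0,0]],
    [[-1,0,0],[0,0,0]],
    [[-1,0,0],[0,0,0]],
  ],
)

```text
time: 21.5
tool_pos: [532.2, 92.4, 57.9]
tcp_rot: [-180.0, -0.2, 174.0]
ft_force: [-14.3, 1.8, 10.8]
finger_gap: 62.2
grip_force: 6.8
```

>>> jog_arm(
  rows=[
    [[-0.5,0,0],[0,0,0]],
    [[-1,0,0],[0,0,0]],
    [[-1,0,0],[0,0,0]],
    [[-1,0,0],[0,0,0]],
  ],
)

```text
time: 21.9
tool_pos: [532.4, 92.4, 57.7]
tcp_rot: [-180.0, -0.3, 174.0]
ft_force: [-18.5, 1.4, 13.5]
finger_gap: 62.0
grip_force: 9.0
```

>>> jog_arm(
  rows=[
    [[8,0,0],[0,0,0]],
    [[20,0,0],[0,0,0]],
    [[40,0,0],[0,0,0]],
    [[50,0,0],[0,0,0]],
    [[50,0,-40],[0,0,0]],
    [[50,0,-85],[0,0,0]],
    [[50,0,-130],[0,0,0]],
    [[50,0,-163],[0,0,0]],
    [[50,0,-163],[0,0,0.12]],
    [[50,0,-163],[0,0,0.26]],
  ],
)

```text
time: 22.9
tool_pos: [486.7, 97.3, 223.3]
tcp_rot: [179.9, 0.3, 158.8]
ft_force: [0.2, -1.3, -0.6]
finger_gap: 62.1
grip_force: 0.0
```

>>> jog_arm(
  rows=[
    [[0,0,0],[0,0,0.145]],
    [[0,0,0],[0,0,0.29]],
    [[0,0,0],[0,0,0.435]],
    [[0,0,0],[0,0,0.58]],
    [[0,0,0],[0,0,0.725]],
    [[0,0,0],[0,0,0.87]],
    [[0,0,0],[0,0,1.015]],
    [[0,0,0],[0,0,1.16]],
    [[0,0,0],[0,0,1.31]],
    [[0,0,0],[0,0,1.31]],
  ],
)

```text
time: 23.9
tool_pos: [485.5, 97.2, 221.2]
tcp_rot: [179.9, -0.0, 83.9]
ft_force: [-0.2, 0.5, -0.5]
finger_gap: 61.8
grip_force: 0.0
```

Run:
```python
from h import *
im,X,Y=held("f1");p=arbor(X,480,525);pack(X,p);cv2.imwrite("pics/f1c.png",cv2.resize(im[100:280,270:510],None,fx=3,fy=3,interpolation=cv2.INTER_CUBIC))
s,t=along(X,p)
for lo,hi,nm in((100,125,'top'),(45,75,'low')):
    h,e=np.histogram(s[(np.hypot(t,X[...,2]-77)>38)&(np.hypot(t,X[...,2]-77)<46)&(X[...,2]>lo)&(X[...,2]<hi)&(s>-45)],bins=np.arange(-5,95,1));print(nm,[(int(a),int(b)) for a,b in zip(e,h) if b>5])
```

```text
23.9 [485.54622682  97.23643093 221.20366424] [ 1.79929508e+02 -6.26971065e-03  8.38775725e+01] 61.815803499467535 0.0 [-0.2  0.5 -0.5]
arbor n 2034 y@520 93.9 z 79.5 yaw -5.46 res 0.8196777702355562
[(21, 164), (23, 473), (25, 287), (27, 291), (29, 257), (43, 423), (45, 432), (47, 288), (49, 297), (51, 250), (53, 316), (55, 278), (57, 304), (59, 184), (73, 518), (75, 498), (77, 293), (79, 290), (81, 217), (83, 220), (85, 244), (87, 266), (89, 222), (91, 150), (93, 155), (95, 135), (97, 130), (99, 142), (101, 131)]
top [(22, 78), (23, 207), (24, 127), (25, 127), (26, 128), (27, 136), (28, 120), (29, 126), (30, 100), (31, 11), (43, 9), (44, 242), (45, 174), (46, 129), (47, 124), (48, 129), (49, 133), (50, 125), (51, 112), (52, 109), (53, 140), (54, 136), (55, 126), (56, 112), (57, 136), (58, 133), (59, 115), (60, 38), (73, 24), (74, 259), (75, 206), (76, 130), (77, 130), (78, 129), (79, 129), (80, 123), (81, 110), (82, 76), (83, 87), (84, 128), (85, 115), (86, 106), (87, 123), (88, 112), (89, 119), (90, 80), (91, 64), (92, 62), (93, 57)]
low [(22, 37), (23, 44), (44, 24), (45, 53), (74, 10), (75, 39)]
```

View pics/f1c.png

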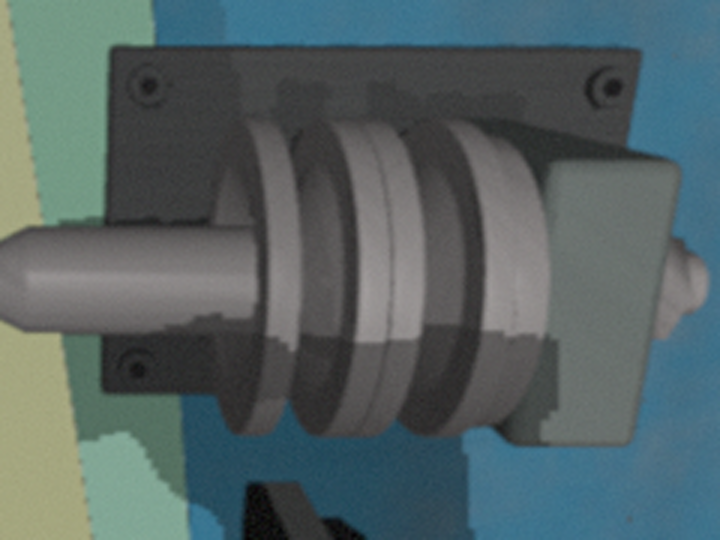

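The pack is shut: the rims lie at s=22–30, 44–60 (two together) and 74–82 against the shoulder. The 14 mm gaps between are dome to dome, and the gripper is clear.

```bash
python3 -c "
from bench import r
print(r.hand_in())"
```

```text
the job is handed in; nothing more can be done
None
```

The disc-spring pack is finished and handed in after about 24 s: all four washers alternate along the arbor, and the last wrist view shows them shut up against one another and the shoulder. Nothing else on the bench was deliberately moved.

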